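# Find the unlocked cover of the lamp chest and push it open

## Robot

A 6-joint arm with a two-finger parallel gripper is mounted at the origin on a cart in front of the work surface, level with it; the furniture and walls round the work are solid. World frame = base frame: x ahead of the robot, y to its left, z up, the work surface at z = 0. Lengths are in m, angles in rad, forces in N, time in s.
With the tool pointing down it reaches from about 0.35 to 0.975 m from the base axis. Payload 4.9 kg.
Tool frame: the origin (TCP) lies midway between the tips of the shut fingers; the grasp point (between the pads) lies 19 mm behind it; z points along the fingers, y is the line along which they close (so a half turn about z gives the same grasp; the last joint's range is limited). The gripper opens to 85 mm and grips with 20 to 120 N. Pads are 22 mm wide; open, the fingers measure 114 mm over their backs; the gripper's body (76 mm by 85 mm) begins 54 mm behind the grasp point. The pads swing forward as they close: fully open they stand 13 mm farther back than shut.
Start: joints at [1.009, 0.053, 1.613, -0, 1.476, -0.119], TCP at [0.268, 0.565, 0.197] pointing down, gripper open.
Joint ranges: [-3.01, 3.01], [-1.01, 2.22], [0.06, 2.58], [-1.02, 4.17], [0.09, 2.62], [-3.14, 3.14]. Speed limits (rad/s): [2.57, 2.57, 3.14, 3.14, 3.14, 3.14].

## Interface

Orientations are given as a rotation vector (axis times angle).
In Python, from station import ctrl gives the robot as it stands.
- The arm moves only by the tool carry_out, never from a script. Its argument "moves" is a list of rows, each an object of numbers: "x", "y", "z": the shift along the tool's x, y, z in units of 25 mm (1.0 is 25 mm); "turn": the turn about the tool's z in rad. In form: [{"x": .., "y": .., "z": .., "turn": ..}, ...]. A call has exactly 8 rows; each row shifts and turns the commanded pose from where the row before left it, along the tool's axes as they then stand; what a row does not reach is not made up. A row lasts 1/10 s, in which the tool goes at most 50 mm and 8.59 degrees, less where a joint would pass 70% of its speed; a pose out of reach is approached as far as the arm can. A call is refused whole if a number of a shift passes 1 or a number of a turn 0.15, either way. A call with a gripper value outside its range is refused whole. "grip" is the finger opening in mm, from 0 to 85.4, set as the call begins (left out, the last holds). The fingers move at their own pace and stop on an object; "newtons" is the grip in N (left out, the last holds). Time passes only in rows, so rows that do not move let the fingers close, or fill a call up. It gives the time, the measured TCP pose, the force, the opening and the grip force at its end, in the units of the state.
- ctrl.get_obs(): the state, without advancing time (a new reading comes with each control period).
- ctrl.get_image(name): name is "scene" or "top" or "wrist"; returns the picture (400x640x3 uint8, red, green, blue); there is no depth.
- ctrl.calibration(name): a dict with "fx", "fy", "cx", "cy" (pixels), "R" (3x3) and "t" (3): a world point X has camera coordinates R X + t; the wrist camera has in their place "T_tool_cam" (4x4, takes a point from camera to tool coordinates, whose origin is the TCP and whose axes are the flange's). Camera axes: x right, y down, z forward; pixel columns grow to the right and rows downward; lengths in m; the calibration is good to about 2 mm. A picture is of the moment at which its call begins: read the wrist's pose just before it. calibration takes no time and is no camera call.
- ctrl.finish_job(): hands the job in; it is judged then, once.
Trained networks look in the newest picture that a camera, given by its name, has taken for a name from the list of things; names that differ only in an ending like _2 or _b are one class to them, and where a whole thing is asked for, a point or a joint stands for the part that bears it (a point fixed in the world has none). Each returns a list of dicts, best first, with "confidence" (0 to 1); they miss things now and then, are a little off and sometimes report something else, mostly with a low value. They report only what shows in the picture. A call takes as long as a camera call.
- ctrl.look_for(camera, query): "rect" ([left, top, width, height] in pixels, round what is visible of it).
- ctrl.mark_of(camera, query): "pixel" ([column, row] in pixels: a listed point, or the origin of a listed thing).
The state is a dict: "t": time; "q": joint angles; "dq": joint speeds; "effort": joint torques, N m; "tool_pos": TCP position; "tool_rot": TCP orientation; "contact_force": force on the tool from outside, world axes, zero at the start; "wrist_torque": the same for the moment, N m; "opening": finger opening in m; "grip_force": force on a finger pad.
Only numpy, scipy, OpenCV 4.12 (cv2) and the standard library are available. Lean on these libraries where they do the work, as an engineer would, in place of code of your own. Each camera call takes 0.05 s, during which the arm holds its last target. There are 200 camera calls.

## Task

One of the four identical tip-up covers of the lamp chest has been left unlocked, and nothing on the outside shows which. Press gently with the fingertips on the ribbed rear end of the covers, one after another, to find the one that rocks; then push the raised front edge of that cover up and back until it leans fully open against its stop, ready for a lamp to be put away. Only press and push with the fingers, do not grip or force anything, and leave the locked covers shut and the lamps and the marker where they are.

Things in the scene. Friction and masses are not known exactly. Their poses are not given: they have to be found in the camera images.
- chest: grey metal lamp chest, 234 (x) x 266 (y) x 66 mm high, fixed; origin: centre of its underside; x points to its rear, y left, z up. Four bays side by side, 64 mm apart, each under an identical flat grey cover flush with the top, 216 long (x), 58 wide, 5 mm thick. Each tilts like a see-saw on a cross axle along y at x = 62, z = 63.5 mm; inner face of the rear wall at x = 110 mm
- cover_1 (a joint): tilt of the leftmost (+y) cover: 0 shut, grows as the tail sinks and the front edge rises, 1.57 upright, 1.75 fully open at its stop. If locked, a hidden pin stands under the tail and it gives under 1 mm; if unlocked, about 4 N on the tail tips it. It stays at any tilt where it is left (friction hinge); about 1 N at the front edge swings it on
- cover_1_tail (a point): where to press the leftmost (+y) cover: on top of its tail (the 45 mm behind the axle, marked with three short dark ribs), mid-width, 26 mm behind the axle, 66 mm above the bench when shut; it moves with the cover and can sink well over 15 mm if unlocked
- cover_1_edge (a point): middle of the front edge of the leftmost (+y) cover, at half its thickness, 171 mm in front of the axle; moves with the cover, 235 mm above the bench when upright
- cover_2 (a joint): tilt of the second cover from the left: 0 shut, grows as the tail sinks and the front edge rises, 1.57 upright, 1.75 fully open at its stop. If locked, a hidden pin stands under the tail and it gives under 1 mm; if unlocked, about 4 N on the tail tips it. It stays at any tilt where it is left (friction hinge); about 1 N at the front edge swings it on
- cover_2_tail (a point): where to press the second cover from the left: on top of its tail (the 45 mm behind the axle, marked with three short dark ribs), mid-width, 26 mm behind the axle, 66 mm above the bench when shut; it moves with the cover and can sink well over 15 mm if unlocked
- cover_2_edge (a point): middle of the front edge of the second cover from the left, at half its thickness, 171 mm in front of the axle; moves with the cover, 235 mm above the bench when upright
- cover_3 (a joint): tilt of the third cover from the left: 0 shut, grows as the tail sinks and the front edge rises, 1.57 upright, 1.75 fully open at its stop. If locked, a hidden pin stands under the tail and it gives under 1 mm; if unlocked, about 4 N on the tail tips it. It stays at any tilt where it is left (friction hinge); about 1 N at the front edge swings it on
- cover_3_tail (a point): where to press the third cover from the left: on top of its tail (the 45 mm behind the axle, marked with three short dark ribs), mid-width, 26 mm behind the axle, 66 mm above the bench when shut; it moves with the cover and can sink well over 15 mm if unlocked
- cover_3_edge (a point): middle of the front edge of the third cover from the left, at half its thickness, 171 mm in front of the axle; moves with the cover, 235 mm above the bench when upright
- cover_4 (a joint): tilt of the rightmost (-y) cover: 0 shut, grows as the tail sinks and the front edge rises, 1.57 upright, 1.75 fully open at its stop. If locked, a hidden pin stands under the tail and it gives under 1 mm; if unlocked, about 4 N on the tail tips it. It stays at any tilt where it is left (friction hinge); about 1 N at the front edge swings it on
- cover_4_tail (a point): where to press the rightmost (-y) cover: on top of its tail (the 45 mm behind the axle, marked with three short dark ribs), mid-width, 26 mm behind the axle, 66 mm above the bench when shut; it moves with the cover and can sink well over 15 mm if unlocked
- cover_4_edge (a point): middle of the front edge of the rightmost (-y) cover, at half its thickness, 171 mm in front of the axle; moves with the cover, 235 mm above the bench when upright
- lamp_zn: hollow-cathode lamp, clear glass tube on a black base, 36 mm across, 152 mm tall, standing right of the chest, the one closer to the robot; origin: centre of its underside
- lamp_fe: the same kind of lamp, 36 mm across, 152 mm tall, standing right of the chest, the one farther from the robot; origin: centre of its underside
- marker: white marker pen with a red cap, 135 mm long, 16 mm thick, lying on the bench in front of the chest; origin: centre of its underside

How it is judged:
By the outcome, as a careful person would: the job done as asked, in the order asked, and still so for the second after the job is handed in, with the robot touching nothing.
It also fails if it takes over 56 s, if anything falls off the work surface, if the arm or the gripper's body presses on something with over 40 N, if the wrist force passes 120 N, or if a joint passes its speed limit or range.

## Working session

There is one attempt and no reset: what is moved stays moved. The work goes in short steps, Python scripts to look and compute and a tool call to move; the robot and the scene stay as the last step left them, time stands still between calls to the robot, and variables do not carry over. Pictures are saved under pics/ and viewed, at most 10 in all, crops included, and the job is handed in when it is done.

Besides the shell and the picture viewer there is one more tool, called after ">>>" by a JSON object that holds its "api" and its "payload", one argument or row to a line. carry_out: Moves the arm, as the interface text tells. Its arguments: {"type":"object","properties":{"moves":{"type":"array"},"grip":{"type":"number"},"newtons":{"type":"number"}},"required":["moves"]}

```bash
mkdir -p pics; ls; python3 - <<'E'
from station import ctrl
import cv2,numpy as np
o=ctrl.get_obs()
for k in ("t","tool_pos","tool_rot","contact_force","opening"): print(k,np.round(o[k],4))
ims=[]
for c in ("top","scene"):
    im=ctrl.get_image(c); cv2.imwrite(f"pics/{c}0.png",im[:,:,::-1])
    K=ctrl.calibration(c); print(c,{k:np.round(v,4).tolist() for k,v in K.items()})
    for q in ["cover_1_tail","cover_1_edge","chest","marker","lamp_zn"]:
        print(q,[(np.round(d["pixel"],1).tolist(),round(d["confidence"],2)) for d in ctrl.mark_of(c,q)])
E
```

```text
pics
t 0.0
tool_pos [0.2674 0.5641 0.1961]
tool_rot [-6.8970e-01 -3.0642e+00  3.0000e-03]
contact_force [ 0.1688 -0.4891  0.3653]
opening 0.0852
top {'fx': 490.9976, 'fy': 490.9976, 'cx': 326.9753, 'cy': 205.5263, 'R': [[0.0155, -0.9996, 0.0219], [-0.9824, -0.0193, -0.186], [0.1863, -0.0186, -0.9823]], 't': [-0.0914, 0.5412, 0.9592]}
cover_1_tail [([248.5, 160.8], 0.95)]
cover_1_edge [([256.6, 253.4], 0.9)]
chest [([303.1, 207.5], 0.6)]
marker [([317.9, 286.1], 0.89)]
lamp_zn [([410.9, 212.1], 0.63), ([290.7, 250.7], 0.63)]
scene {'fx': 401.6182, 'fy': 401.6182, 'cx': 313.1793, 'cy': 202.0618, 'R': [[-0.756, -0.6545, -0.0055], [-0.5136, 0.5984, -0.615], [0.4058, -0.4621, -0.7885]], 't': [0.3408, 0.3693, 0.6527]}
cover_1_tail [([217.1, 230.5], 0.79)]
cover_1_edge [([300.4, 277.7], 0.7), ([339.3, 231.3], 0.58)]
chest [([283.2, 232.3], 0.56)]
marker [([362.1, 265.6], 0.8)]
lamp_zn [([356.9, 174.8], 0.7)]
```

View pics/top0.png

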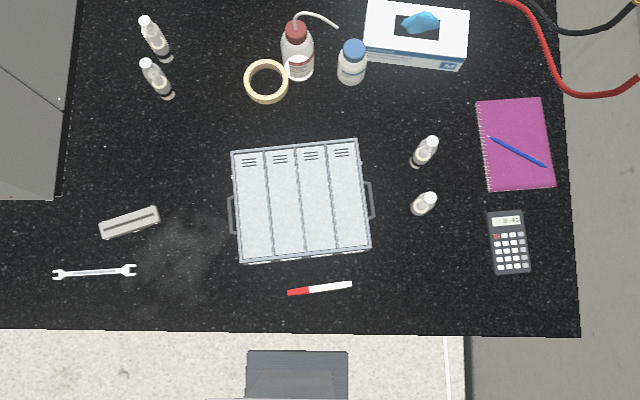

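View pics/scene0.png

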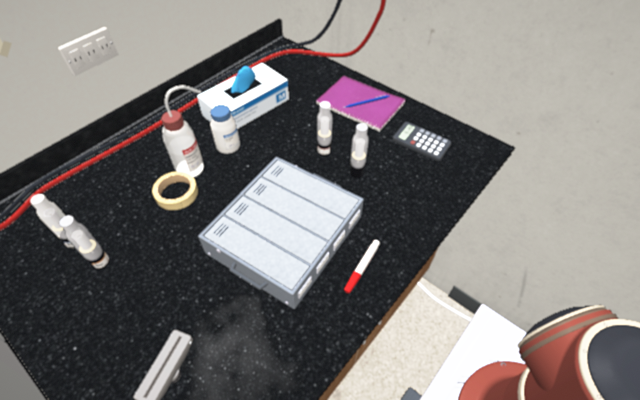

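The top view shows the chest with rear corners at about (232,151) and (357,139), front corners at about (240,263) and (371,247), and ribs at (249,160) to (341,151). The marker lies in front at (320,288), and the lamps stand to the right at (425,150) and (423,203). The scene view agrees.

```bash
cat > h.py <<'E'
from station import ctrl
import cv2,numpy as np
from scipy.optimize import least_squares
from scipy.spatial.transform import Rotation as Ro
def proj(K,X):
    c=np.asarray(X)@np.array(K["R"]).T+K["t"]
    return np.c_[K["fx"]*c[:,0]/c[:,2]+K["cx"],K["fy"]*c[:,1]/c[:,2]+K["cy"]]
def ch2w(p,L):
    L=np.atleast_2d(L); R=Ro.from_euler("z",p[2]).as_matrix()
    return L@R.T+[p[0],p[1],0]
def ray(K,px,z):
    R=np.array(K["R"]);o=-R.T@K["t"]
    d=R.T@[(px[0]-K["cx"])/K["fx"],(px[1]-K["cy"])/K["fy"],1]
    return o+d*(z-o[2])/d[2]
YS=[.096,.032,-.032,-.096]
tail=[[.088,y,.066] for y in YS]; edge=[[-.109,y,.0635] for y in YS]
def obs():
    o=ctrl.get_obs(); R=Ro.from_rotvec(o["tool_rot"]).as_matrix()
    print("t",round(o["t"],2),"tcp",np.round(o["tool_pos"],4),"z",np.round(R[:,2],3),"x",np.round(R[:,0],3),"F",np.round(o["contact_force"],1),"op",round(o["opening"],4),"q",np.round(o["q"],3))
    return o,R
E
python3 - <<'E'
from h import *
K=ctrl.calibration("top")
L=tail+edge[:1]+[[.117,.133,.066],[.117,-.133,.066],[-.117,.133,.066],[-.117,-.133,.066]]
P=np.array([[249,160.5],[280,157.5],[310.5,154.5],[341,152],[256.6,253.4],[232,151],[357,139],[240,263],[371,247]])
f=lambda p:(proj(K,ch2w(p,L))-P).ravel()
s=least_squares(f,[.55,.05,0],loss="soft_l1");p=s.x
print(p,np.round(f(p).reshape(-1,2),1).tolist())
np.save("p.npy",p)
print("tails",ch2w(p,tail).round(3).tolist());print("edges",ch2w(p,edge).round(3).tolist())
for n,px,z in (("lz",(423,212),0),("lf",(415,165),0),("mk",(320,288),.016)): print(n,ray(K,px,z).round(3))
o,R=obs();print(R.round(3))
E
```

```text
[ 0.55494957 -0.02576257  0.12638671] [[-0.2, 0.5], [-0.1, 0.3], [0.2, 0.2], [0.4, -0.4], [0.5, 3.0], [-2.2, -1.7], [0.4, -2.4], [-1.4, -0.6], [0.7, 0.8]]
tails [[0.63, 0.081, 0.066], [0.638, 0.017, 0.066], [0.646, -0.046, 0.066], [0.654, -0.11, 0.066]]
edges [[0.435, 0.056, 0.064], [0.443, -0.008, 0.064], [0.451, -0.071, 0.064], [0.459, -0.135, 0.064]]
lz [ 0.542 -0.292  0.   ]
lf [ 0.647 -0.276  0.   ]
mk [ 0.376 -0.071  0.016]
t 0.6 tcp [0.2678 0.5647 0.1973] z [ 0.  0. -1.] x [-0.904  0.428  0.   ] F [ 0.3 -1.1  0.4] op 0.0855 q [ 1.009  0.053  1.613  0.     1.476 -0.119]
[[-0.904  0.428  0.   ]
 [ 0.428  0.904  0.   ]
 [ 0.     0.    -1.   ]]
```

>>> {"api": "carry_out", "payload": {
  "moves": [
    {"x": 0, "y": 0, "z": 0, "turn": -0.142},
    {"x": 0, "y": 0, "z": 0, "turn": -0.142},
    {"x": 0, "y": 0, "z": 0, "turn": -0.142},
    {"x": 0, "y": 0, "z": 0, "turn": -0.142},
    {"x": -0.55, "y": -1, "z": 0, "turn": 0},
    {"x": -0.55, "y": -1, "z": 0, "turn": 0},
    {"x": -0.55, "y": -1, "z": 0, "turn": 0},
    {"x": -0.55, "y": -1, "z": 0, "turn": 0}
  ],
  "grip": 0,
  "newtons": 20
}}

```text
t: 1.4
tool_pos: [0.3353, 0.4715, 0.1974]
tool_rot: [-0.197, 3.135, 0.0]
contact_force: [0.8, -0.2, -0.6]
opening: 0.0001
grip_force: 0.0
```

>>> {"api": "carry_out", "payload": {
  "moves": [
    {"x": -0.55, "y": -1, "z": 0, "turn": 0},
    {"x": -0.55, "y": -1, "z": 0, "turn": 0},
    {"x": -0.55, "y": -1, "z": 0, "turn": 0},
    {"x": -0.55, "y": -1, "z": 0, "turn": 0},
    {"x": -0.55, "y": -1, "z": 0, "turn": 0},
    {"x": -0.55, "y": -1, "z": 0, "turn": 0},
    {"x": -0.55, "y": -1, "z": 0, "turn": 0},
    {"x": -0.55, "y": -1, "z": 0, "turn": 0}
  ]
}}

```text
t: 2.2
tool_pos: [0.4696, 0.2867, 0.1975]
tool_rot: [-0.197, 3.135, 0.0]
contact_force: [-0.4, 0.7, -0.5]
opening: 0.0
grip_force: 0.0
```

>>> {"api": "carry_out", "payload": {
  "moves": [
    {"x": -0.55, "y": -1, "z": 0, "turn": 0},
    {"x": -0.55, "y": -1, "z": 0, "turn": 0},
    {"x": -0.55, "y": -1, "z": 0, "turn": 0},
    {"x": -0.55, "y": -1, "z": 0, "turn": 0},
    {"x": -0.55, "y": -1, "z": 0, "turn": 0},
    {"x": -0.55, "y": -1, "z": 0, "turn": 0},
    {"x": 0, "y": 0, "z": 0, "turn": 0},
    {"x": 0, "y": 0, "z": 0, "turn": 0}
  ]
}}

```text
t: 3.0
tool_pos: [0.5696, 0.1489, 0.1972]
tool_rot: [0.195, -3.135, -0.001]
contact_force: [-0.4, -0.2, -0.0]
opening: 0.0001
grip_force: 0.0
```

```bash
cat >> h.py <<'E'
def togo(p,target):
    o,R=obs(); d=R.T@(np.asarray(target)-o["tool_pos"])/.025
    yaw=np.arctan2(-R[1,0],-R[0,0]); print("units to go",d.round(2),"turn",round(yaw-p[2],3))
def wristK(o,R):
    K=ctrl.calibration("wrist"); T=np.array(K["T_tool_cam"]); Rc=R@T[:3,:3]; tc=R@T[:3,3]+o["tool_pos"]
    K["R"]=Rc.T; K["t"]=-Rc.T@tc; return K
E
python3 - <<'E'
from h import *
p=np.load("p.npy"); togo(p,ch2w(p,tail)[0])
o=ctrl.get_obs();R=Ro.from_rotvec(o["tool_rot"]).as_matrix();K=wristK(o,R)
im=ctrl.get_image("wrist")[:,:,::-1].copy()
for q in ("cover_1_tail","cover_1_edge"):
    for d in ctrl.mark_of("wrist",q): print(q,np.round(d["pixel"],1),round(d["confidence"],2),ray(K,d["pixel"],.066).round(4))
for X in proj(K,ch2w(p,tail)): cv2.circle(im,tuple(int(v) for v in X),3,(0,0,255),-1)
cv2.imwrite("pics/w1.png",im)
E
```

```text
t 3.0 tcp [0.5696 0.1489 0.1972] z [-0.  0. -1.] x [-0.992 -0.124  0.   ] F [-0.4 -0.2 -0. ] op 0.0001 q [ 0.129 -0.032  1.699  0.     1.476 -1.566]
units to go [-2.07 -3.01  5.25] turn -0.002
cover_1_tail [253.7 233.3] 0.61 [0.6265 0.0839 0.066 ]
cover_1_edge [236.6  26.4] 0.81 [0.4346 0.057  0.066 ]
cover_1_edge [160.8  24.9] 0.54 [ 0.4416 -0.0088  0.066 ]
```

View pics/w1.png

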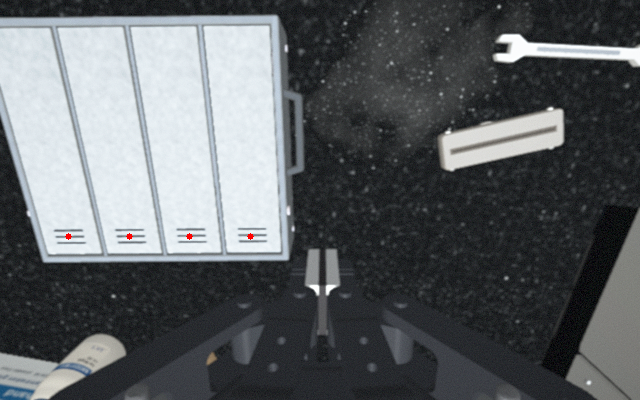

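The projected tail points land on the ribs of all four covers, in a row from (68,237) to (250,237), so the chest pose is good. The closed fingers are at about (322,270). Next I go above tail 1.

>>> {"api": "carry_out", "payload": {
  "moves": [
    {"x": -0.7, "y": -1, "z": 0},
    {"x": -0.7, "y": -1, "z": 0},
    {"x": -0.7, "y": -1, "z": 1},
    {"x": 0, "y": 0, "z": 1},
    {"x": 0, "y": 0, "z": 1},
    {"x": 0, "y": 0, "z": 1},
    {"x": 0, "y": 0, "z": 0.8},
    {"x": 0, "y": 0, "z": 0.25}
  ]
}}

```text
validation failed for argument at $.mo...
```

>>> {"api": "carry_out", "payload": {
  "moves": [
    {"x": 0, "y": 0, "z": 0.03},
    {"x": 0, "y": 0, "z": 0.03},
    {"x": 0, "y": 0, "z": 0.03},
    {"x": 0, "y": 0, "z": 0.03},
    {"x": 0, "y": 0, "z": 0.03},
    {"x": 0, "y": 0, "z": 0.03},
    {"x": 0, "y": 0, "z": 0.03},
    {"x": 0, "y": 0, "z": 0}
  ]
}}

```text
validation failed for argument at $.mo...
```

Turn is required in each row.

>>> {"api": "carry_out", "payload": {
  "moves": [
    {"x": -0.7, "y": -1, "z": 0, "turn": 0},
    {"x": -0.7, "y": -1, "z": 0, "turn": 0},
    {"x": -0.7, "y": -1, "z": 1, "turn": 0},
    {"x": 0, "y": 0, "z": 1, "turn": 0},
    {"x": 0, "y": 0, "z": 1, "turn": 0},
    {"x": 0, "y": 0, "z": 1, "turn": 0},
    {"x": 0, "y": 0, "z": 0.8, "turn": 0},
    {"x": 0, "y": 0, "z": 0.25, "turn": 0}
  ]
}}

```text
t: 3.95
tool_pos: [0.6286, 0.0822, 0.068]
tool_rot: [0.198, -3.13, -0.001]
contact_force: [0.2, -0.2, -0.5]
opening: 0.0
grip_force: 0.0
```

>>> {"api": "carry_out", "payload": {
  "moves": [
    {"x": 0, "y": 0, "z": 0.03, "turn": 0},
    {"x": 0, "y": 0, "z": 0.03, "turn": 0},
    {"x": 0, "y": 0, "z": 0.03, "turn": 0},
    {"x": 0, "y": 0, "z": 0.03, "turn": 0},
    {"x": 0, "y": 0, "z": 0.03, "turn": 0},
    {"x": 0, "y": 0, "z": 0.03, "turn": 0},
    {"x": 0, "y": 0, "z": 0.03, "turn": 0},
    {"x": 0, "y": 0, "z": 0, "turn": 0}
  ]
}}

```text
t: 4.75
tool_pos: [0.6309, 0.0812, 0.0656]
tool_rot: [0.196, -3.135, -0.0]
contact_force: [-0.3, 0.9, 0.5]
opening: -0.0002
grip_force: 0.0
```

>>> {"api": "carry_out", "payload": {
  "moves": [
    {"x": 0, "y": 0, "z": 0.02, "turn": 0},
    {"x": 0, "y": 0, "z": 0.02, "turn": 0},
    {"x": 0, "y": 0, "z": 0.02, "turn": 0},
    {"x": 0, "y": 0, "z": 0.02, "turn": 0},
    {"x": 0, "y": 0, "z": 0, "turn": 0},
    {"x": 0, "y": 0, "z": 0, "turn": 0},
    {"x": 0, "y": 0, "z": 0, "turn": 0},
    {"x": 0, "y": 0, "z": 0, "turn": 0}
  ]
}}

```text
t: 5.55
tool_pos: [0.631, 0.0813, 0.0639]
tool_rot: [-0.196, 3.135, 0.0]
contact_force: [-0.0, 0.1, 0.1]
opening: 0.0001
grip_force: 0.0
```

>>> {"api": "carry_out", "payload": {
  "moves": [
    {"x": 0, "y": 0, "z": 0.02, "turn": 0},
    {"x": 0, "y": 0, "z": 0.02, "turn": 0},
    {"x": 0, "y": 0, "z": 0.02, "turn": 0},
    {"x": 0, "y": 0, "z": 0.02, "turn": 0},
    {"x": 0, "y": 0, "z": 0, "turn": 0},
    {"x": 0, "y": 0, "z": 0, "turn": 0},
    {"x": 0, "y": 0, "z": 0, "turn": 0},
    {"x": 0, "y": 0, "z": 0, "turn": 0}
  ]
}}

```text
t: 6.35
tool_pos: [0.631, 0.0813, 0.0619]
tool_rot: [-0.196, 3.135, -0.0]
contact_force: [0.3, 0.3, 0.1]
opening: 0.0001
grip_force: 0.0
```

```bash
python3 - <<'E'
from h import *
o,R=obs(); print(o["effort"])
im=ctrl.get_image("wrist")[:,:,::-1]
cv2.imwrite("pics/w2.png",im)
E
```

```text
t 6.35 tcp [0.631  0.0813 0.0619] z [ 0. -0. -1.] x [-0.992 -0.125 -0.   ] F [0.3 0.3 0.1] op 0.0001 q [ 0.011  0.194  1.694 -0.     1.254 -1.685]
[ 8.61131139e-04 -4.25184810e+01 -3.40354407e+01 -1.97322020e-04
  2.28879749e-04 -1.88175235e-06]
```

View pics/w2.png

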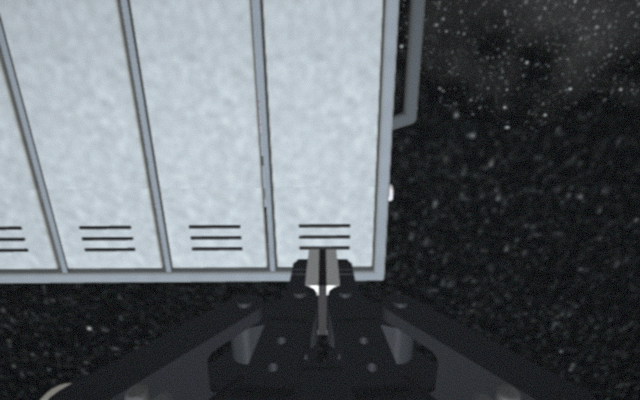

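```bash
python3 - <<'E'
from h import *
p=np.load("p.npy");o,R=obs();K=wristK(o,R)
print("tcp px",proj(K,[o["tool_pos"]]).round(1),"tail px",proj(K,ch2w(p,tail)).round(1).tolist())
print("tip back",proj(K,[o["tool_pos"]+R@[dx,0,0] for dx in(-.011,.011)]).round(1).tolist())
print("cam pos",(-K["R"].T@K["t"]).round(3))
togo(p,ch2w(p,tail)[0])
im=cv2.imread("pics/w2.png")[130:300,170:440]
cv2.imwrite("pics/w2c.png",cv2.resize(im,None,fx=2.9,fy=2.9,interpolation=cv2.INTER_CUBIC))
E
```

```text
t 6.4 tcp [0.631  0.0813 0.0618] z [ 0. -0. -1.] x [-0.992 -0.125 -0.   ] F [ 0.3  0.1 -0.2] op -0.0002 q [ 0.011  0.194  1.694 -0.     1.254 -1.685]
tcp px [[321.6 237.9]] tail px [[320.6, 239.1], [212.9, 239.1], [105.2, 239.2], [-2.5, 239.3]]
tip back [[321.6, 254.4], [321.6, 220.8]]
cam pos [0.559 0.072 0.239]
t 6.4 tcp [0.631  0.0813 0.0618] z [ 0. -0. -1.] x [-0.992 -0.125 -0.   ] F [ 0.3  0.1 -0.2] op -0.0002 q [ 0.011  0.194  1.694 -0.     1.254 -1.685]
units to go [ 0.04 -0.02 -0.17] turn -0.001
```

View pics/w2c.png

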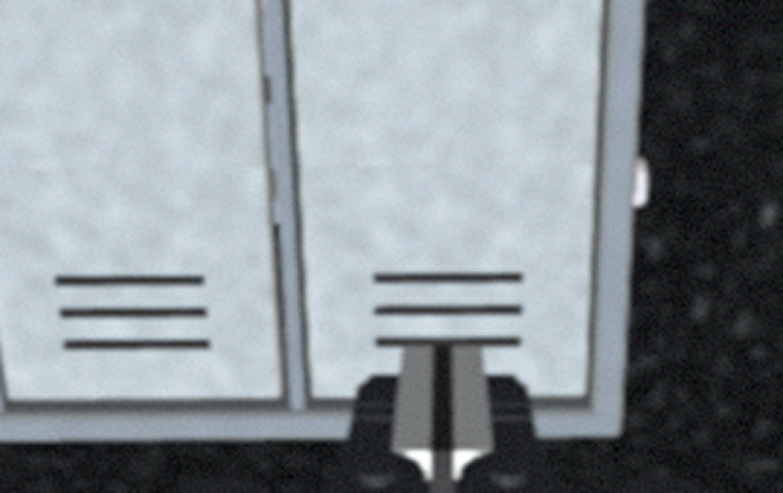

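The ribs of cover 1 look level with those of cover 2, and the finger ends appear at row 249, farther back or higher than the predicted 238. So the fingers may not be in contact yet, and I keep going down gently.

>>> {"api": "carry_out", "payload": {
  "moves": [
    {"x": 0, "y": 0, "z": 0.02, "turn": 0},
    {"x": 0, "y": 0, "z": 0.02, "turn": 0},
    {"x": 0, "y": 0, "z": 0.02, "turn": 0},
    {"x": 0, "y": 0, "z": 0.02, "turn": 0},
    {"x": 0, "y": 0, "z": 0.02, "turn": 0},
    {"x": 0, "y": 0, "z": 0, "turn": 0},
    {"x": 0, "y": 0, "z": 0, "turn": 0},
    {"x": 0, "y": 0, "z": 0, "turn": 0}
  ]
}}

```text
t: 7.2
tool_pos: [0.631, 0.0813, 0.0593]
tool_rot: [-0.196, 3.135, -0.0]
contact_force: [-0.3, -0.1, -0.3]
opening: -0.0002
grip_force: 0.0
```

>>> {"api": "carry_out", "payload": {
  "moves": [
    {"x": 0, "y": 0, "z": 0.02, "turn": 0},
    {"x": 0, "y": 0, "z": 0.02, "turn": 0},
    {"x": 0, "y": 0, "z": 0.02, "turn": 0},
    {"x": 0, "y": 0, "z": 0.02, "turn": 0},
    {"x": 0, "y": 0, "z": 0.02, "turn": 0},
    {"x": 0, "y": 0, "z": 0.02, "turn": 0},
    {"x": 0, "y": 0, "z": 0, "turn": 0},
    {"x": 0, "y": 0, "z": 0, "turn": 0}
  ]
}}

```text
t: 8.0
tool_pos: [0.631, 0.0813, 0.0563]
tool_rot: [0.197, -3.135, -0.0]
contact_force: [-0.4, -1.1, -0.2]
opening: 0.0001
grip_force: 0.0
```

```bash
python3 - <<'E'
from h import *
p=np.load("p.npy");o,R=obs()
s=ctrl.get_image("scene")[:,:,::-1]; w=ctrl.get_image("wrist")[:,:,::-1]
a=cv2.resize(s[120:310,170:410],(0,0),fx=1.66,fy=1.66); b=cv2.resize(w[120:310,170:410],(0,0),fx=1.66,fy=1.66)
cv2.imwrite("pics/c3.png",np.hstack([a,b]))
E
```

```text
t 8.0 tcp [0.631  0.0813 0.0563] z [-0.  0. -1.] x [-0.992 -0.125  0.   ] F [-0.4 -1.1 -0.2] op 0.0001 q [ 0.011  0.2    1.697  0.     1.245 -1.685]
```

View pics/c3.png

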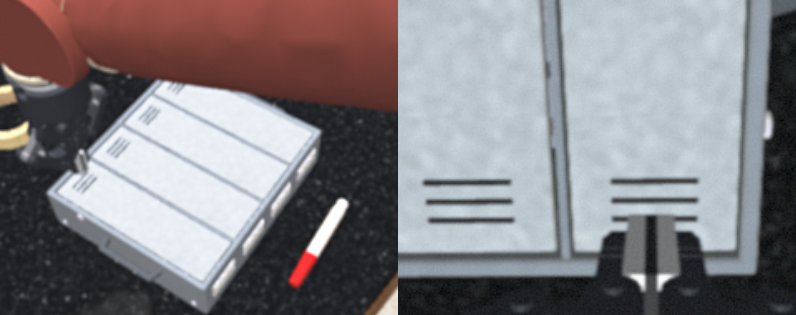

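```bash
python3 - <<'E'
from h import *
p=np.load("p.npy");o,R=obs();K=ctrl.calibration("scene")
print("tcp",proj(K,[o["tool_pos"]+[0,0,dz] for dz in(0,.01,.02,.03)]).round(1).tolist())
print("tcp back",proj(K,[o["tool_pos"]+R@[-.01,0,0],o["tool_pos"]+R@[-.02,0,0]]).round(1).tolist())
print("tails",proj(K,ch2w(p,tail)).round(1).tolist(),"edges",proj(K,ch2w(p,edge)).round(1).tolist())
print("rear-left corner",proj(K,ch2w(p,[[.117,.133,.066],[-.117,.133,.066],[-.117,-.133,.066]])).round(1).tolist())
s=ctrl.get_image("scene")[:,:,::-1]
cv2.imwrite("pics/c4.png",cv2.resize(s[190:260,180:280],(0,0),fx=7,fy=7,interpolation=cv2.INTER_CUBIC))
E
```

```text
t 8.1 tcp [0.631  0.0812 0.0563] z [ 0. -0. -1.] x [-0.992 -0.125 -0.   ] F [0.4 0.4 0.6] op -0.0003 q [ 0.011  0.2    1.697 -0.     1.245 -1.685]
tcp [[221.0, 230.8], [220.1, 228.1], [219.2, 225.3], [218.2, 222.4]]
tcp back [[217.4, 228.6], [213.8, 226.4]]
tails [[220.7, 228.2], [240.9, 207.3], [259.7, 188.0], [277.1, 170.0]] edges [[300.0, 276.9], [318.7, 252.3], [335.9, 229.6], [351.7, 208.6]]
rear-left corner [[197.5, 234.3], [292.0, 293.8], [363.7, 198.1]]
```

View pics/c4.png

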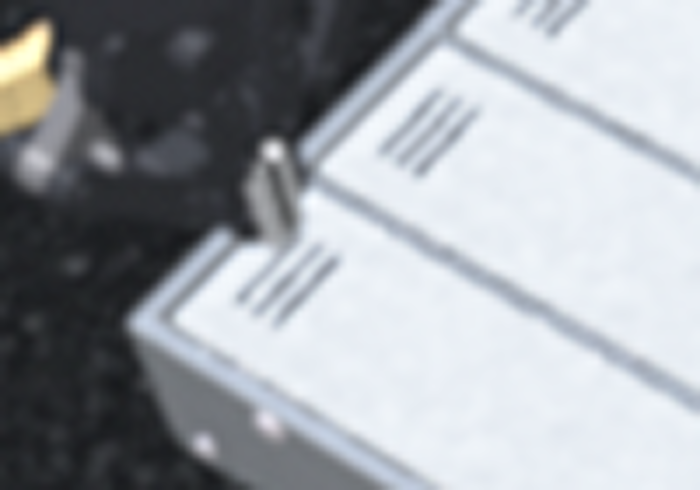

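The finger end sits at about (220,225), where the TCP should project to (221,231). So the real tips are roughly 18 mm above the TCP and still above the cover. I keep going down gently.

>>> {"api": "carry_out", "payload": {
  "moves": [
    {"x": 0, "y": 0, "z": 0.04, "turn": 0},
    {"x": 0, "y": 0, "z": 0.04, "turn": 0},
    {"x": 0, "y": 0, "z": 0.02, "turn": 0},
    {"x": 0, "y": 0, "z": 0.02, "turn": 0},
    {"x": 0, "y": 0, "z": 0.02, "turn": 0},
    {"x": 0, "y": 0, "z": 0.02, "turn": 0},
    {"x": 0, "y": 0, "z": 0, "turn": 0},
    {"x": 0, "y": 0, "z": 0, "turn": 0}
  ]
}}

```text
t: 8.95
tool_pos: [0.631, 0.0813, 0.0523]
tool_rot: [0.197, -3.135, 0.0]
contact_force: [-0.5, 0.1, -0.6]
opening: -0.0
grip_force: 0.0
```

>>> {"api": "carry_out", "payload": {
  "moves": [
    {"x": 0, "y": 0, "z": 0.02, "turn": 0},
    {"x": 0, "y": 0, "z": 0.02, "turn": 0},
    {"x": 0, "y": 0, "z": 0.02, "turn": 0},
    {"x": 0, "y": 0, "z": 0.02, "turn": 0},
    {"x": 0, "y": 0, "z": 0.02, "turn": 0},
    {"x": 0, "y": 0, "z": 0, "turn": 0},
    {"x": 0, "y": 0, "z": 0, "turn": 0},
    {"x": 0, "y": 0, "z": 0, "turn": 0}
  ]
}}

```text
t: 9.75
tool_pos: [0.631, 0.0813, 0.0498]
tool_rot: [-0.197, 3.135, -0.0]
contact_force: [-0.6, -0.5, 0.3]
opening: -0.0005
grip_force: 0.0
```

>>> {"api": "carry_out", "payload": {
  "moves": [
    {"x": 0, "y": 0, "z": 0.02, "turn": 0},
    {"x": 0, "y": 0, "z": 0.02, "turn": 0},
    {"x": 0, "y": 0, "z": 0.02, "turn": 0},
    {"x": 0, "y": 0, "z": 0.02, "turn": 0},
    {"x": 0, "y": 0, "z": 0, "turn": 0},
    {"x": 0, "y": 0, "z": 0, "turn": 0},
    {"x": 0, "y": 0, "z": 0, "turn": 0},
    {"x": 0, "y": 0, "z": 0, "turn": 0}
  ]
}}

```text
t: 10.55
tool_pos: [0.631, 0.0813, 0.0478]
tool_rot: [-0.197, 3.135, -0.0]
contact_force: [-0.3, -1.2, -0.6]
opening: -0.0002
grip_force: 0.0
```

>>> {"api": "carry_out", "payload": {
  "moves": [
    {"x": 0, "y": 0, "z": 0.02, "turn": 0},
    {"x": 0, "y": 0, "z": 0.02, "turn": 0},
    {"x": 0, "y": 0, "z": 0.02, "turn": 0},
    {"x": 0, "y": 0, "z": 0.02, "turn": 0},
    {"x": 0, "y": 0, "z": 0, "turn": 0},
    {"x": 0, "y": 0, "z": 0, "turn": 0},
    {"x": 0, "y": 0, "z": 0, "turn": 0},
    {"x": 0, "y": 0, "z": 0, "turn": 0}
  ]
}}

```text
t: 11.35
tool_pos: [0.631, 0.0813, 0.0458]
tool_rot: [-0.197, 3.135, 0.0]
contact_force: [-0.2, 0.5, 0.5]
opening: 0.0001
grip_force: 0.0
```

>>> {"api": "carry_out", "payload": {
  "moves": [
    {"x": 0, "y": 0, "z": 0.02, "turn": 0},
    {"x": 0, "y": 0, "z": 0.02, "turn": 0},
    {"x": 0, "y": 0, "z": 0.02, "turn": 0},
    {"x": 0, "y": 0, "z": 0.02, "turn": 0},
    {"x": 0, "y": 0, "z": 0, "turn": 0},
    {"x": 0, "y": 0, "z": 0, "turn": 0},
    {"x": 0, "y": 0, "z": 0, "turn": 0},
    {"x": 0, "y": 0, "z": 0, "turn": 0}
  ]
}}

```text
t: 12.15
tool_pos: [0.631, 0.0813, 0.0438]
tool_rot: [-0.197, 3.135, -0.0]
contact_force: [-0.4, -0.4, -0.3]
opening: -0.0
grip_force: 0.0
```

```bash
python3 - <<'E'
from h import *
o,R=obs()
s=ctrl.get_image("scene")[:,:,::-1]; w=ctrl.get_image("wrist")[:,:,::-1]
a=cv2.resize(s[190:290,180:300],(400,333),interpolation=cv2.INTER_CUBIC); b=cv2.resize(w[130:297,220:420],(400,333))
cv2.imwrite("pics/c5.png",np.hstack([a,b]))
E
```

```text
t 12.15 tcp [0.631  0.0813 0.0438] z [ 0. -0. -1.] x [-0.992 -0.125 -0.   ] F [-0.4 -0.4 -0.3] op -0.0 q [ 0.011  0.215  1.703 -0.     1.224 -1.685]
```

View pics/c5.png

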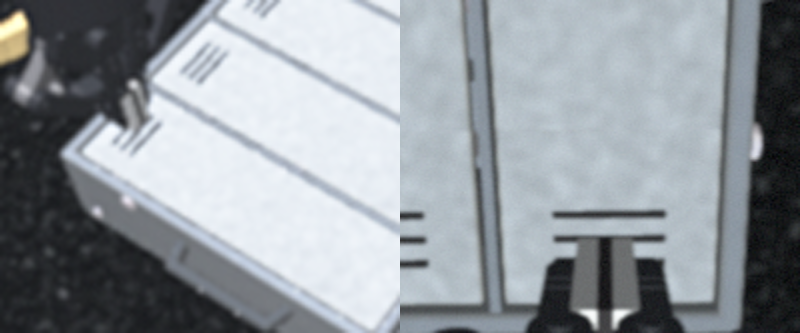

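Cover 1 is still flush. The finger ends now sit close to the rib surface, at about (221,229) in the scene view.

>>> {"api": "carry_out", "payload": {
  "moves": [
    {"x": 0, "y": 0, "z": 0.02, "turn": 0},
    {"x": 0, "y": 0, "z": 0.02, "turn": 0},
    {"x": 0, "y": 0, "z": 0.02, "turn": 0},
    {"x": 0, "y": 0, "z": 0.02, "turn": 0},
    {"x": 0, "y": 0, "z": 0, "turn": 0},
    {"x": 0, "y": 0, "z": 0, "turn": 0},
    {"x": 0, "y": 0, "z": 0, "turn": 0},
    {"x": 0, "y": 0, "z": 0, "turn": 0}
  ]
}}

```text
t: 13.05
tool_pos: [0.631, 0.0813, 0.0418]
tool_rot: [-0.197, 3.135, -0.0]
contact_force: [1.0, 0.9, -0.2]
opening: 0.0001
grip_force: 0.0
```

>>> {"api": "carry_out", "payload": {
  "moves": [
    {"x": 0, "y": 0, "z": 0.02, "turn": 0},
    {"x": 0, "y": 0, "z": 0.02, "turn": 0},
    {"x": 0, "y": 0, "z": 0.02, "turn": 0},
    {"x": 0, "y": 0, "z": 0.02, "turn": 0},
    {"x": 0, "y": 0, "z": 0, "turn": 0},
    {"x": 0, "y": 0, "z": 0, "turn": 0},
    {"x": 0, "y": 0, "z": 0, "turn": 0},
    {"x": 0, "y": 0, "z": 0, "turn": 0}
  ]
}}

```text
t: 13.85
tool_pos: [0.631, 0.0813, 0.0398]
tool_rot: [-0.197, 3.135, -0.0]
contact_force: [-0.4, -0.8, 0.6]
opening: 0.0
grip_force: 0.0
```

```bash
python3 - <<'E'
from h import *
o,R=obs(); S=ctrl.calibration("scene")
for z,sp in ((.0563,(220,225)),(.0438,(221,229.6))):
    o["tool_pos"]=np.array([.631,.0813,z]); W=wristK(o,R)
    f=lambda X:np.r_[(proj(W,[X])-[321.6,249.5]).ravel(),(proj(S,[X])-sp).ravel()]
    s=least_squares(f,o["tool_pos"],x_scale=.01); print(s.x.round(4),"in tool",(R.T@(s.x-o["tool_pos"])).round(4),f(s.x).round(1))
E
```

```text
t 13.85 tcp [0.631  0.0813 0.0398] z [ 0.  0. -1.] x [-0.992 -0.125 -0.   ] F [-0.4 -0.8  0.6] op 0.0 q [ 0.011  0.219  1.705  0.     1.217 -1.685]
[0.628  0.0809 0.08  ] in tool [ 0.003   0.     -0.0237] [-0.  -0.  -0.1 -0. ]
[0.6305 0.0812 0.0618] in tool [ 0.0005  0.     -0.018 ] [-0.  -0.1 -0.3 -0.1]
```

>>> {"api": "carry_out", "payload": {
  "moves": [
    {"x": 0, "y": 0, "z": 0.02, "turn": 0},
    {"x": 0, "y": 0, "z": 0.02, "turn": 0},
    {"x": 0, "y": 0, "z": 0.02, "turn": 0},
    {"x": 0, "y": 0, "z": 0.02, "turn": 0},
    {"x": 0, "y": 0, "z": 0.02, "turn": 0},
    {"x": 0, "y": 0, "z": 0, "turn": 0},
    {"x": 0, "y": 0, "z": 0, "turn": 0},
    {"x": 0, "y": 0, "z": 0, "turn": 0}
  ]
}}

```text
t: 14.65
tool_pos: [0.631, 0.0813, 0.0373]
tool_rot: [-0.196, 3.135, -0.0]
contact_force: [-0.9, 0.6, 0.0]
opening: -0.0002
grip_force: 0.0
```

```bash
python3 - <<'E'
from h import *
o,R=obs()
s=ctrl.get_image("scene")[:,:,::-1]; w=ctrl.get_image("wrist")[:,:,::-1]
a=cv2.resize(s[190:290,180:300],(400,333),interpolation=cv2.INTER_CUBIC); b=cv2.resize(w[130:297,220:420],(400,333))
cv2.imwrite("pics/c6.png",np.hstack([a,b]))
for q in ("cover_1_tail","cover_1_edge"):
  for c in ("wrist","scene","top"):
    if c=="top" and q=="cover_1_tail": ctrl.get_image("top")
    print(q,c,[(np.round(d["pixel"],1).tolist(),round(d["confidence"],2)) for d in ctrl.mark_of(c,q)])
E
```

```text
t 14.65 tcp [0.631  0.0813 0.0373] z [ 0. -0. -1.] x [-0.992 -0.125 -0.   ] F [-0.9  0.6  0. ] op -0.0002 q [ 0.011  0.222  1.706 -0.     1.213 -1.685]
cover_1_tail wrist [([323.4, 252.8], 0.91)]
cover_1_tail scene [([220.2, 230.5], 0.66)]
cover_1_tail top [([247.5, 159.4], 0.7), ([353.9, 246.9], 0.22)]
cover_1_edge wrist []
cover_1_edge scene [([300.2, 278.8], 0.63), ([349.6, 206.8], 0.59)]
cover_1_edge top [([257.4, 256.3], 0.79)]
```

View pics/c6.png

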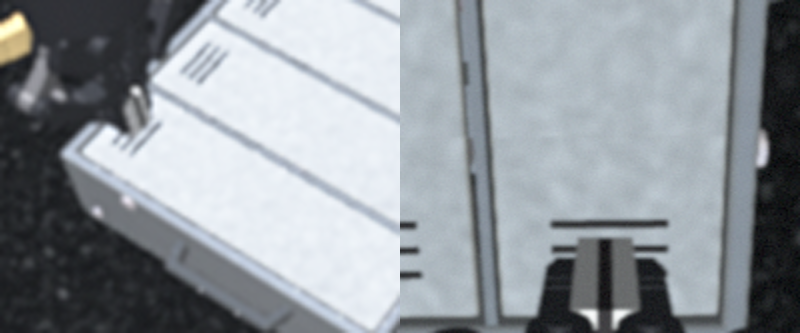

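The cover is still flush. The finger ends still look a little above the surface, so I continue.

>>> {"api": "carry_out", "payload": {
  "moves": [
    {"x": 0, "y": 0, "z": 0.02, "turn": 0},
    {"x": 0, "y": 0, "z": 0.02, "turn": 0},
    {"x": 0, "y": 0, "z": 0.02, "turn": 0},
    {"x": 0, "y": 0, "z": 0.02, "turn": 0},
    {"x": 0, "y": 0, "z": 0.02, "turn": 0},
    {"x": 0, "y": 0, "z": 0, "turn": 0},
    {"x": 0, "y": 0, "z": 0, "turn": 0},
    {"x": 0, "y": 0, "z": 0, "turn": 0}
  ]
}}

```text
t: 15.9
tool_pos: [0.631, 0.0813, 0.0348]
tool_rot: [0.197, -3.135, 0.0]
contact_force: [-0.5, 0.2, 0.5]
opening: 0.0002
grip_force: 0.0
```

>>> {"api": "carry_out", "payload": {
  "moves": [
    {"x": 0, "y": 0, "z": 0.02, "turn": 0},
    {"x": 0, "y": 0, "z": 0.02, "turn": 0},
    {"x": 0, "y": 0, "z": 0.02, "turn": 0},
    {"x": 0, "y": 0, "z": 0.02, "turn": 0},
    {"x": 0, "y": 0, "z": 0.02, "turn": 0},
    {"x": 0, "y": 0, "z": 0, "turn": 0},
    {"x": 0, "y": 0, "z": 0, "turn": 0},
    {"x": 0, "y": 0, "z": 0, "turn": 0}
  ]
}}

```text
t: 16.7
tool_pos: [0.631, 0.0813, 0.0323]
tool_rot: [-0.196, 3.135, -0.0]
contact_force: [0.4, 0.8, 0.1]
opening: 0.0003
grip_force: 0.0
```

>>> {"api": "carry_out", "payload": {
  "moves": [
    {"x": 0, "y": 0, "z": 0.025, "turn": 0},
    {"x": 0, "y": 0, "z": 0.025, "turn": 0},
    {"x": 0, "y": 0, "z": 0.025, "turn": 0},
    {"x": 0, "y": 0, "z": 0.025, "turn": 0},
    {"x": 0, "y": 0, "z": 0.02, "turn": 0},
    {"x": 0, "y": 0, "z": 0, "turn": 0},
    {"x": 0, "y": 0, "z": 0, "turn": 0},
    {"x": 0, "y": 0, "z": 0, "turn": 0}
  ]
}}

```text
t: 17.5
tool_pos: [0.6313, 0.0813, 0.0295]
tool_rot: [-0.197, 3.135, -0.0]
contact_force: [-0.9, -0.3, 3.9]
opening: 0.0
grip_force: 2.1
```

Contact at last: 3.9 N at TCP z of about 0.030. I press a little more.

>>> {"api": "carry_out", "payload": {
  "moves": [
    {"x": 0, "y": 0, "z": 0.02, "turn": 0},
    {"x": 0, "y": 0, "z": 0.02, "turn": 0},
    {"x": 0, "y": 0, "z": 0.02, "turn": 0},
    {"x": 0, "y": 0, "z": 0, "turn": 0},
    {"x": 0, "y": 0, "z": 0, "turn": 0},
    {"x": 0, "y": 0, "z": 0, "turn": 0},
    {"x": 0, "y": 0, "z": 0, "turn": 0},
    {"x": 0, "y": 0, "z": 0, "turn": 0}
  ]
}}

```text
t: 18.3
tool_pos: [0.6312, 0.0813, 0.0278]
tool_rot: [-0.196, 3.135, -0.0]
contact_force: [1.1, -0.1, 3.1]
opening: 0.0002
grip_force: 1.7
```

>>> {"api": "carry_out", "payload": {
  "moves": [
    {"x": 0, "y": 0, "z": 0.03, "turn": 0},
    {"x": 0, "y": 0, "z": 0.03, "turn": 0},
    {"x": 0, "y": 0, "z": 0.03, "turn": 0},
    {"x": 0, "y": 0, "z": 0.03, "turn": 0},
    {"x": 0, "y": 0, "z": 0, "turn": 0},
    {"x": 0, "y": 0, "z": 0, "turn": 0},
    {"x": 0, "y": 0, "z": 0, "turn": 0},
    {"x": 0, "y": 0, "z": 0, "turn": 0}
  ]
}}

```text
t: 19.1
tool_pos: [0.6307, 0.0812, 0.0246]
tool_rot: [0.197, -3.135, 0.0]
contact_force: [0.2, -1.0, 2.2]
opening: -0.0001
grip_force: 1.4
```

```bash
cat >> h.py <<'E'
def tilt(cov=0):
    p=np.load("p.npy")
    for c in ("top","scene"):
        K=ctrl.calibration(c); ctrl.get_image(c)
        for d in ctrl.mark_of(c,f"cover_{cov+1}_edge"):
            f=lambda t:(proj(K,ch2w(p,[[.062-.171*np.cos(t[0]),YS[cov],.0635+.171*np.sin(t[0])]]))-d["pixel"]).ravel()
            s=min((least_squares(f,[t]) for t in(.1,.8,1.5)),key=lambda s:s.cost); print(c,np.round(d["pixel"],1),round(d["confidence"],2),"tilt",s.x.round(3),"err px",round((2*s.cost)**.5,1))
E
python3 - <<'E'
from h import *
obs();tilt()
E
```

```text
t 19.1 tcp [0.6307 0.0812 0.0246] z [-0.001 -0.    -1.   ] x [-0.992 -0.125  0.001] F [ 0.2 -1.   2.2] op -0.0001 q [ 0.011  0.238  1.712 -0.     1.193 -1.685]
top [250.8 247.5] 0.94 tilt [0.382] err px 1.8
scene [361.2 266.4] 0.49 tilt [0.045] err px 62.0
```

Cover 1 rocks: its tilt is about 0.38, and the force stays near 3 N while the tail sinks. I press on to raise the front edge further.

>>> {"api": "carry_out", "payload": {
  "moves": [
    {"x": 0, "y": 0, "z": 0.05, "turn": 0},
    {"x": 0, "y": 0, "z": 0.05, "turn": 0},
    {"x": 0, "y": 0, "z": 0.05, "turn": 0},
    {"x": 0, "y": 0, "z": 0.05, "turn": 0},
    {"x": 0, "y": 0, "z": 0.05, "turn": 0},
    {"x": 0, "y": 0, "z": 0.05, "turn": 0},
    {"x": 0, "y": 0, "z": 0, "turn": 0},
    {"x": 0, "y": 0, "z": 0, "turn": 0}
  ]
}}

```text
t: 20.1
tool_pos: [0.631, 0.0813, 0.017]
tool_rot: [-0.197, 3.135, 0.0]
contact_force: [0.3, -0.5, 2.5]
opening: -0.0004
grip_force: 1.2
```

```bash
python3 - <<'E'
from h import *
obs();tilt()
E
```

```text
t 20.1 tcp [0.631  0.0813 0.017 ] z [ 0.  0. -1.] x [-0.992 -0.125 -0.   ] F [ 0.3 -0.5  2.5] op -0.0004 q [ 0.011  0.247  1.714  0.     1.18  -1.685]
top [246.6 231.8] 0.65 tilt [0.662] err px 1.9
top [350.8 245.9] 0.61 tilt [-0.717] err px 89.5
scene [285.5 241.2] 0.82 tilt [0.595] err px 1.6
scene [283.5 235.7] 0.36 tilt [0.657] err px 3.3
```

Cover 1 is at about 0.65 rad. I press slightly more, lift off, then go over to the front.

>>> {"api": "carry_out", "payload": {
  "moves": [
    {"x": 0, "y": 0, "z": 0.04, "turn": 0},
    {"x": 0, "y": 0, "z": 0.04, "turn": 0},
    {"x": 0, "y": 0, "z": 0.04, "turn": 0},
    {"x": 0, "y": 0, "z": -0.2, "turn": 0},
    {"x": 0, "y": 0, "z": -1, "turn": 0},
    {"x": 0, "y": 0, "z": -1, "turn": 0},
    {"x": 0, "y": 0, "z": -1, "turn": 0},
    {"x": 0, "y": 0, "z": -1, "turn": 0}
  ]
}}

```text
t: 21.1
tool_pos: [0.6299, 0.0813, 0.1193]
tool_rot: [0.196, -3.133, -0.0]
contact_force: [0.6, 0.7, 0.1]
opening: 0.0001
grip_force: 0.0
```

>>> {"api": "carry_out", "payload": {
  "moves": [
    {"x": 0, "y": 0, "z": -1, "turn": 0},
    {"x": 0, "y": 0, "z": -1, "turn": 0},
    {"x": 0, "y": 0, "z": -1, "turn": 0},
    {"x": 1, "y": 0, "z": 0, "turn": 0},
    {"x": 1, "y": 0, "z": 0, "turn": 0},
    {"x": 1, "y": 0, "z": 0, "turn": 0},
    {"x": 1, "y": 0, "z": 0, "turn": 0},
    {"x": 1, "y": 0, "z": 0, "turn": 0}
  ]
}}

```text
t: 21.9
tool_pos: [0.5051, 0.0656, 0.1933]
tool_rot: [0.197, -3.133, -0.0]
contact_force: [-0.2, -0.3, 0.7]
opening: 0.0002
grip_force: 0.0
```

>>> {"api": "carry_out", "payload": {
  "moves": [
    {"x": 1, "y": 0, "z": 0, "turn": 0},
    {"x": 1, "y": 0, "z": 0, "turn": 0},
    {"x": 1, "y": 0, "z": 0, "turn": 0},
    {"x": 0, "y": 0, "z": 0, "turn": 0},
    {"x": 0, "y": 0, "z": 0, "turn": 0},
    {"x": 0, "y": 0, "z": 0, "turn": 0},
    {"x": 0, "y": 0, "z": 0, "turn": 0},
    {"x": 0, "y": 0, "z": 0, "turn": 0}
  ]
}}

```text
t: 22.7
tool_pos: [0.4329, 0.0563, 0.1941]
tool_rot: [0.197, -3.135, -0.0]
contact_force: [0.1, -0.6, 0.5]
opening: -0.0
grip_force: 0.0
```

```bash
cat >> h.py <<'E'
def chestpose():
    p=np.load("p.npy"); o,R=obs(); d=np.array(o["tool_pos"])-[p[0],p[1],0]
    print("tcp in chest",(Ro.from_euler("z",p[2]).as_matrix().T@d).round(4))
E
python3 - <<'E'
from h import *
chestpose();tilt()
w=ctrl.get_image("wrist")
for d in ctrl.mark_of("wrist","cover_1_edge"): print(d)
cv2.imwrite("pics/w7.png",w[:,:,::-1])
E
```

```text
t 22.7 tcp [0.4329 0.0563 0.1941] z [-0.001 -0.    -1.   ] x [-0.992 -0.125  0.001] F [ 0.1 -0.6  0.5] op -0.0 q [-0.041 -0.424  2.033 -0.     1.533 -1.737]
tcp in chest [-0.1107  0.0968  0.1941]
scene [281.6 235.3] 0.57 tilt [0.673] err px 2.0
{'pixel': [130.4, 192.0], 'confidence': 0.35}
```

>>> {"api": "carry_out", "payload": {
  "moves": [
    {"x": 0, "y": 0, "z": 1, "turn": 0},
    {"x": 0, "y": 0, "z": 1, "turn": 0},
    {"x": 0, "y": 0, "z": 1, "turn": 0},
    {"x": -0.4, "y": 0, "z": 0, "turn": 0},
    {"x": -0.4, "y": 0, "z": 0, "turn": 0},
    {"x": -0.3, "y": 0, "z": 0, "turn": 0},
    {"x": -0.3, "y": 0, "z": -0.3, "turn": 0},
    {"x": -0.3, "y": 0, "z": -0.3, "turn": 0}
  ]
}}

```text
t: 23.8
tool_pos: [0.4761, 0.0617, 0.1359]
tool_rot: [-0.197, 3.134, -0.0]
contact_force: [0.3, -0.3, -1.2]
opening: 0.0001
grip_force: 0.2
```

```bash
python3 - <<'E'
from h import *
chestpose();tilt()
E
```

```text
t 23.8 tcp [0.4761 0.0617 0.1359] z [ 0.001 -0.    -1.   ] x [-0.992 -0.125 -0.001] F [ 0.3 -0.3 -1.2] op 0.0001 q [-0.026 -0.261  2.007  0.     1.394 -1.722]
tcp in chest [-0.0672  0.0967  0.1359]
scene [270.2 227.3] 0.69 tilt [0.815] err px 1.6
```

Contact, and the cover is moving (tilt about 0.8, matching the finger position). I continue along the arc.

>>> {"api": "carry_out", "payload": {
  "moves": [
    {"x": -0.5, "y": 0, "z": -0.3, "turn": 0},
    {"x": -0.5, "y": 0, "z": -0.3, "turn": 0},
    {"x": -0.5, "y": 0, "z": -0.25, "turn": 0},
    {"x": -0.5, "y": 0, "z": -0.2, "turn": 0},
    {"x": -0.5, "y": 0, "z": -0.2, "turn": 0},
    {"x": -0.5, "y": 0, "z": -0.15, "turn": 0},
    {"x": -0.5, "y": 0, "z": -0.1, "turn": 0},
    {"x": -0.5, "y": 0, "z": -0.1, "turn": 0}
  ]
}}

```text
t: 24.8
tool_pos: [0.5739, 0.0742, 0.1742]
tool_rot: [0.197, -3.135, -0.0]
contact_force: [-0.6, 0.1, -0.8]
opening: -0.0002
grip_force: 0.2
```

```bash
python3 - <<'E'
from h import *
chestpose();tilt()
E
```

```text
t 24.8 tcp [0.5739 0.0742 0.1742] z [-0.001 -0.    -1.   ] x [-0.992 -0.125  0.001] F [-0.6  0.1 -0.8] op -0.0002 q [-0.    -0.041  1.746 -0.     1.437 -1.696]
tcp in chest [0.0314 0.0967 0.1742]
scene [220.2 183. ] 0.88 tilt [1.484] err px 0.2
scene [325.  152.4] 0.23 tilt [0.956] err px 89.7
```

>>> {"api": "carry_out", "payload": {
  "moves": [
    {"x": -0.3, "y": 0, "z": -0.1, "turn": 0},
    {"x": -0.3, "y": 0, "z": -0.1, "turn": 0},
    {"x": -0.3, "y": 0, "z": 0, "turn": 0},
    {"x": -0.3, "y": 0, "z": 0, "turn": 0},
    {"x": -0.2, "y": 0, "z": 0, "turn": 0},
    {"x": -0.1, "y": 0, "z": 0, "turn": 0},
    {"x": -0.1, "y": 0, "z": 0, "turn": 0},
    {"x": 0, "y": 0, "z": 0, "turn": 0}
  ]
}}

```text
t: 25.8
tool_pos: [0.6138, 0.0791, 0.1792]
tool_rot: [-0.197, 3.135, -0.0]
contact_force: [-0.4, -0.5, 0.7]
opening: -0.0001
grip_force: 0.0
```

```bash
python3 - <<'E'
from h import *
chestpose();tilt()
E
```

```text
t 25.8 tcp [0.6138 0.0791 0.1792] z [ 0. -0. -1.] x [-0.992 -0.125 -0.   ] F [-0.4 -0.5  0.7] op -0.0001 q [ 0.008  0.05   1.646 -0.     1.446 -1.688]
tcp in chest [0.0716 0.0966 0.1792]
scene [200.6 173.6] 0.62 tilt [1.745] err px 0.9
```

>>> {"api": "carry_out", "payload": {
  "moves": [
    {"x": -0.06, "y": 0, "z": 0, "turn": 0},
    {"x": -0.06, "y": 0, "z": 0, "turn": 0},
    {"x": -0.06, "y": 0, "z": 0, "turn": 0},
    {"x": 0, "y": 0, "z": 0, "turn": 0},
    {"x": 0, "y": 0, "z": 0, "turn": 0},
    {"x": 0, "y": 0, "z": 0, "turn": 0},
    {"x": 0, "y": 0, "z": 0, "turn": 0},
    {"x": 0, "y": 0, "z": 0, "turn": 0}
  ]
}}

```text
t: 26.8
tool_pos: [0.617, 0.0795, 0.1792]
tool_rot: [0.196, -3.132, 0.0]
contact_force: [-4.2, -1.0, 1.7]
opening: -0.0003
grip_force: 2.7
```

>>> {"api": "carry_out", "payload": {
  "moves": [
    {"x": -0.03, "y": 0, "z": 0, "turn": 0},
    {"x": -0.03, "y": 0, "z": 0, "turn": 0},
    {"x": 0, "y": 0, "z": 0, "turn": 0},
    {"x": 0, "y": 0, "z": 0, "turn": 0},
    {"x": 0, "y": 0, "z": 0, "turn": 0},
    {"x": 0, "y": 0, "z": 0, "turn": 0},
    {"x": 0, "y": 0, "z": 0, "turn": 0},
    {"x": 0, "y": 0, "z": 0, "turn": 0}
  ]
}}

```text
t: 27.6
tool_pos: [0.6171, 0.0796, 0.1792]
tool_rot: [0.196, -3.129, 0.001]
contact_force: [-8.8, -1.4, 4.4]
opening: 0.0001
grip_force: 5.2
```

The force rose to 9 N with no movement, so the cover is at its stop. I back off to the front and check.

>>> {"api": "carry_out", "payload": {
  "moves": [
    {"x": 0.2, "y": 0, "z": 0, "turn": 0},
    {"x": 0.6, "y": 0, "z": 0, "turn": 0},
    {"x": 1, "y": 0, "z": 0, "turn": 0},
    {"x": 1, "y": 0, "z": 0, "turn": 0},
    {"x": 1, "y": 0, "z": -0.5, "turn": 0},
    {"x": 0.5, "y": 0, "z": -0.5, "turn": 0},
    {"x": 0, "y": 0, "z": 0, "turn": 0},
    {"x": 0, "y": 0, "z": 0, "turn": 0}
  ]
}}

```text
t: 28.4
tool_pos: [0.5136, 0.0664, 0.2047]
tool_rot: [-0.196, 3.133, -0.0]
contact_force: [0.9, 0.1, -0.1]
opening: -0.0001
grip_force: 0.0
```

```bash
python3 - <<'E'
from h import *
chestpose();tilt()
cv2.imwrite("pics/end.png",np.hstack([cv2.resize(ctrl.get_image(c)[80:330,100:450,::-1],(399,285)) for c in ("scene","top")]))
E
```

```text
t 28.4 tcp [0.5136 0.0664 0.2047] z [ 0.002  0.    -1.   ] x [-0.992 -0.125 -0.002] F [ 0.9  0.1 -0.1] op -0.0001 q [-0.015 -0.213  1.851  0.     1.501 -1.711]
tcp in chest [-0.0294  0.0967  0.2047]
scene [204.2 171.9] 0.81 tilt [1.711] err px 2.1
scene [327.2 149.9] 0.26 tilt [0.957] err px 93.0
```

View pics/end.png

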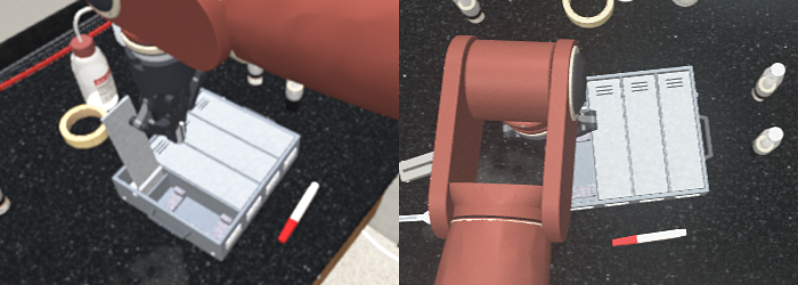

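The last picture shows cover 1 (left half, around (130,150)) leaning fully open, the other three covers shut, and the lamps and marker in place. The robot touches nothing.

```bash
python3 -c "
from station import ctrl
print(ctrl.finish_job())"
```

```text
the job is handed in; nothing more can be done
None
```

The leftmost cover (`cover_1`) was the unlocked one: it rocked when pressed, so the other three were never pressed, and it now leans fully open against its stop; the locked covers, lamps and marker are where they were, and the job was handed in at about 28 s.

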